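Put the stray jar back into the spice chest and slide its glass door home

TASK

Stand the stray spice jar upright on the floor of the empty front bay in the open half of the spice chest. Then push the chest's glass door shut by its bar handle, through the snap catch, until it sits fully home against the frame at the right end and the catch holds it there. Ease it through the last few centimetres by feel, at a centimetre a second or less: about 10 N takes it through the catch; stop pushing once it has met the frame, do not slam or ram it, and leave the other jars standing.

Things in the scene. Friction and masses are not known exactly. Their poses are not given: they have to be found in the camera images.
- chest: Light-wood spice chest fixed to the table: 420 mm along its y (plus a 40 mm ledge on the right), 180 mm along its x, 10 mm walls, tracks on top up to 132 mm high. Origin: centre of underside; x to its back, y left along the tracks, z up. The left half of its top is a fixed glass pane; the sliding glass door shuts the right half.
- bay (a point): Centre of the floor (10 mm above the table) of the empty front bay in the open half; axes as the chest's. The bay is 77 mm wide (chest x) and runs 104 mm to either side along chest y, but the open door covers its left part. A strip up to 50 mm above the table parts it from the back bay, whose jars stand 83 mm behind this point.
- door (a joint): Travel of the sliding door, m, growing to the left (chest +y) to 0.175; its right edge lies at chest y = -0.200 + this value, and right of that the bay is open. 0.45 kg, drags with 3 N plus 60 N per m/s, stays where it is left outside the catch. The door is home where it meets the frame piece: anywhere from -0.008 to 0.008, different each time (see frame).
- frame (a point): Nominal place (joint 0) of the aluminium frame piece at the chest's right end; clamped in slots, it really sits up to 8 mm off along y. It has the jamb (top 129 mm) and a catch of two sprung rollers: from 11 mm short of home the push rises to about 9 N at 2 mm, then the door snaps in, held by 5 N. Home, a steady push to 25 N is safe; over 45 N on the jamb (felt force trails the true one: go slowly) is ramming.
- door_handle (a point): Middle of the door's handle: dark steel bar, 10 mm thick, 78 mm long along the chest's x, its axis 158.5 mm above the table and 28 mm above the top of the door, on a post at each end, near the door's left edge. Moves with the door along chest y; axes as the chest's. Nothing stands beside it above the door.
- jar_mid (a point): Centre (48 mm up) of the stray spice jar, standing upright on the table in front of the chest: clear jar, mustard-yellow screw cap, 42 mm across, 96 mm high, about 0.11 kg. The cap is the top 20 mm, 41 mm across. z is the jar's axis.
- jar_b: Other spice jar, 45 mm across, 100 mm high, loose in the back bay of the open half, the left one. Origin: centre of its underside.
- jar_c: Other spice jar, 47 mm across, 97 mm high, loose in the back bay of the open half, the right one. Origin: centre of its underside.
Things that resemble listed ones, but are neither listed nor needed, are in the scene too. What is shaped like the jar_b but blue, purple or turquoise is not meant.

How it is judged:
By the outcome, as a careful person would: the job done as asked, in the order asked, and still so for the second after the job is handed in, with the robot touching nothing.
It also fails if it takes over 64 s, if anything falls off the work surface, if the arm or the gripper's body presses on something with over 40 N, if the wrist force passes 120 N, or if a joint passes its speed limit or range.

ROBOT

A 6-joint arm with a two-finger parallel gripper is mounted at the origin on a cart in front of the work surface, level with it; the furniture and walls round the work are solid. World frame = base frame: x ahead of the robot, y to its left, z up, the work surface at z = 0. Lengths are in mm, angles in rad, forces in N, time in s.
With the tool pointing down it reaches from about 350 to 850 mm from the base axis. Payload 8.1 kg.
Tool frame: the origin (TCP) lies on the centre line of the jaws, within the pads' length; the fingertips stand 14 mm ahead of it and the grasp point (between the pads) lies 5 mm behind it; z points along the fingers, y is the direction in which the jaws open and shut (so a half turn about z gives the same grasp; the last joint's range is limited). The gripper opens to 93 mm and grips with 3 to 60 N. Pads are 15 mm wide; open, the fingers measure 128 mm over their backs; the gripper's body (75 mm by 188 mm) begins 65 mm behind the grasp point.
Start: joints at [-1.214, 0.13, 1.488, -0, 1.523, -0.085], TCP at [256.56, -542.386, 232.635] pointing down, gripper open.
Joint ranges: [-2.96, 2.96], [-0.89, 2.26], [0.02, 2.5], [-1.34, 4.48], [0, 2.73], [-2.66, 2.66]. Speed limits (rad/s): [2.39, 2.39, 2.79, 3.14, 3.14, 3.14].

INTERFACE

Orientations are given as a unit quaternion [w, x, y, z].
In Python, from station import sense, camera, finish_job gives the robot as it stands.
- The arm moves only by the tool arm_command, never from a script. Its argument "plan" is a list of rows, each an object of numbers: "dx", "dy", "dz": the shift along the tool's x, y, z in units of 25 mm (1.0 is 25 mm); "twist": the turn about the tool's z in units of 5 degrees (1.0 is 5 degrees). A call has 1 to 10 rows; each row shifts and turns the commanded pose from where the row before left it, along the tool's axes as they then stand; what a row does not reach is not made up. A row lasts 1/12 s, in which the tool goes at most 41.7 mm and 7.16 degrees, less where a joint would pass 70% of its speed; a pose out of reach is approached as far as the arm can. A call is refused whole if a number of a shift passes 1 or a number of a turn 1, either way. A call with a gripper value outside its range is refused whole. "jaw" is the opening in per cent of the stroke, from 0 (shut) to 100 (fully open), set as the call begins (left out, the last holds). The fingers move at their own pace and stop on an object; the grip force is fixed at half the most. Time passes only in rows, so rows that do not move let the fingers close. It gives the time, the measured TCP pose, the force and the opening at its end, in the units of the state.
- sense(): the state, without advancing time (a new reading comes with each control period).
- camera(name): name is "scene" or "top" or "wrist"; returns a dict with "frame" (384x512x3 uint8, red, green, blue), "fov_y" (degrees; the focal length in pixels is half the picture's height over the tangent of half this angle, whatever the lens; pixels are square), "cx", "cy" (the principal point, pixels), "k1" (the pictures are not rectified: a ray, as slopes to the right and down, at radius r is drawn at 1 + k1 r^2 times it, then the intrinsics apply), "world_to_cam" (4x4, takes a point from world to camera coordinates); the wrist camera has in their place "hand_eye" (4x4, takes a point from camera to tool coordinates, whose origin is the TCP and whose axes are the flange's). Camera axes: x right, y down, z forward; pixel columns grow to the right and rows downward; lengths in mm; the calibration is good to about 2 mm. A picture is of the moment at which its call begins: read the wrist's pose just before it. There is no depth.
- finish_job(): hands the job in, once; it reports no verdict.
The state is a dict: "t": time; "joints": joint angles; "qvel": joint speeds; "joint_efforts": joint torques, N m; "ee_pos": TCP position; "tcp_rot": TCP orientation; "ft_force": force on the tool from outside, world axes, zero at the start; "wrist_torque": the same for the moment, N m; "grip_width": finger opening in mm.
Only numpy, scipy, OpenCV 4.12 (cv2) and the standard library are available. Lean on these libraries where they do the work, as an engineer would, in place of code of your own. Each camera call takes 0.05 s, during which the arm holds its last target. There are 200 camera calls.

## Working session

There is one attempt and no reset: what is moved stays moved. The work goes in short steps, Python scripts to look and compute and a tool call to move; the robot and the scene stay as the last step left them, time stands still between calls to the robot, and variables do not carry over. Pictures are saved under pics/ and viewed, about 8 in all and at most 12, crops included, and the job is handed in when it is done.

Besides the shell and the picture viewer there is one more tool, called after ">>>" as a command line: name --argument value ..., lists and objects as JSON in quotes. arm_command: Moves the arm, as the interface text tells. Its arguments: {"type":"object","properties":{"plan":{"type":"array"},"jaw":{"type":"number"}},"required":["plan"]}

```bash
ls; mkdir -p pics
cat > h.py <<'E'
import numpy as np, cv2
from scipy.spatial.transform import Rotation as R
from station import sense, camera
def shot(n,f):
    s=sense(); c=camera(n); c['s']=s
    cv2.imwrite('pics/'+f+'.png',c['frame'][:,:,::-1])
    h,w=c['frame'].shape[:2]; c['f']=h/2/np.tan(np.radians(c['fov_y'])/2)
    if 'world_to_cam' in c: M=np.linalg.inv(np.array(c['world_to_cam']))
    else:
        q=s['tcp_rot']; T=np.eye(4); T[:3,:3]=R.from_quat([q[1],q[2],q[3],q[0]]).as_matrix(); T[:3,3]=s['ee_pos']; M=T@np.array(c['hand_eye'])
    c['M']=M
    import pickle; pickle.dump(c,open('pics/'+f+'.pkl','wb'))
    return c
def load(f):
    import pickle; return pickle.load(open('pics/'+f+'.pkl','rb'))
def ray(c,u,v):
    K=np.array([[c['f'],0,c['cx']],[0,c['f'],c['cy']],[0,0,1.]])
    # drawn = ray*(1+k1 r^2): OpenCV model
    p=cv2.undistortPoints(np.array([[[u,v]]],float),K,np.array([c['k1'],0,0,0,0.]))[0,0]
    d=c['M'][:3,:3]@np.array([p[0],p[1],1]); return c['M'][:3,3],d/np.linalg.norm(d)
def onz(c,u,v,z):
    o,d=ray(c,u,v); return o+d*(z-o[2])/d[2]
def proj(c,P):
    q=np.linalg.inv(c['M'])@np.append(P,1); a=q[:2]/q[2]; a=a*(1+c['k1']*(a@a)); return a*c['f']+[c['cx'],c['cy']]
E
python3 - <<'E'
from h import *
for n in('scene','top','wrist'):
    c=shot(n,n+'0'); print(n,c['frame'].shape,c['M'].round(2).tolist(),c['k1'],c['fov_y'])
s=sense();print(s)
a=load('scene0')['frame'];b=load('top0')['frame']
E
```

```text
pics
scene (384, 512, 3) [[0.85, 0.36, -0.38, 1025.15], [0.52, -0.6, 0.6, -664.72], [-0.01, -0.71, -0.7, 1026.75], [0.0, 0.0, 0.0, 1.0]] -0.04863709647157005 43.78684963519605
top (384, 512, 3) [[-0.01, -0.99, 0.13, 388.35], [-1.0, 0.01, 0.0, 85.77], [-0.0, -0.13, -0.99, 1166.18], [0.0, 0.0, 0.0, 1.0]] -0.11526782903929685 44.373915301790106
wrist (384, 512, 3) [[0.43, -0.87, -0.24, 322.96], [-0.9, -0.41, -0.11, -510.15], [-0.0, 0.27, -0.96, 383.83], [0.0, 0.0, 0.0, 1.0]] 0.016095684119097026 58.749926435968625
{'t': 0.15, 'joints': array([-1.21437186e+00,  1.31039945e-01,  1.48903401e+00, -3.09466871e-05,
        1.52297115e+00, -8.53724767e-02]), 'qvel': array([-0.00024327, -0.00349516, -0.00502111,  0.00048574, -0.00112624,
       -0.00016385]), 'joint_efforts': array([ 1.09508856e-03, -5.60475004e+01, -4.92336094e+01,  7.68470764e-02,
        3.05428624e-02, -6.62828597e-05]), 'ee_pos': array([ 256.41787458, -541.98751273,  231.79449545]), 'tcp_rot': array([-7.17478436e-04,  9.75700560e-01,  2.19107027e-01, -1.13434851e-04]), 'ft_force': array([0.26298405, 0.15679103, 0.4863392 ]), 'wrist_torque': array([ 0.00483354, -0.01364022,  0.04145698]), 'grip_width': 93.0629907315578}
```

View pics/scene0.png

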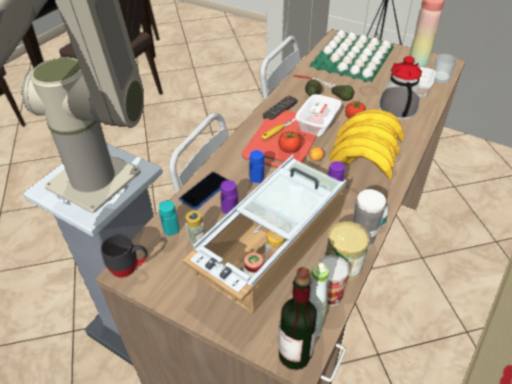

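View pics/top0.png

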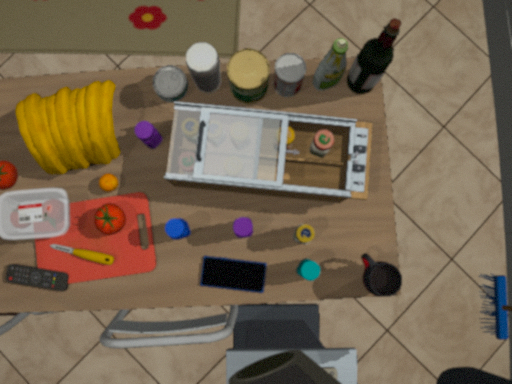

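Scene: the chest with the door open to the left. Top: the stray jar (yellow ring cap) is at about (305,233), the handle bar at (201,140), and the door's right edge near x≈283. The right end of the chest is at about x≈370. I'll zoom in for the corners.

Run:
```python
from h import *
c=load('top0')
im=cv2.resize(c['frame'][95:245,160:380,::-1],None,fx=3.6,fy=3.6,interpolation=cv2.INTER_CUBIC)
cv2.imwrite('pics/topcrop.png',im)
hsv=cv2.cvtColor(c['frame'],cv2.COLOR_RGB2HSV)
m=cv2.inRange(hsv,(20,120,90),(32,255,255)); 
n,l,st,ce=cv2.connectedComponentsWithStats(m)
for i in range(1,n):
    if st[i,4]>8 and ce[i][0]>250: print(st[i],ce[i], onz(c,*ce[i],96))
```

```text
[261  75   8   6  13] [265.07692308  77.38461538] [798.38028955  58.54801741  96.        ]
[250  83  10   6  16] [255.    86.25] [776.31660447  82.71257754  96.        ]
[287 126   8  19 100] [290.71 135.69] [6.55078310e+02 1.96680137e-01 9.60000000e+01]
[296 224  19  19 213] [305.03286385 233.15492958] [428.36735862 -28.61773693  96.        ]
```

View pics/topcrop.png

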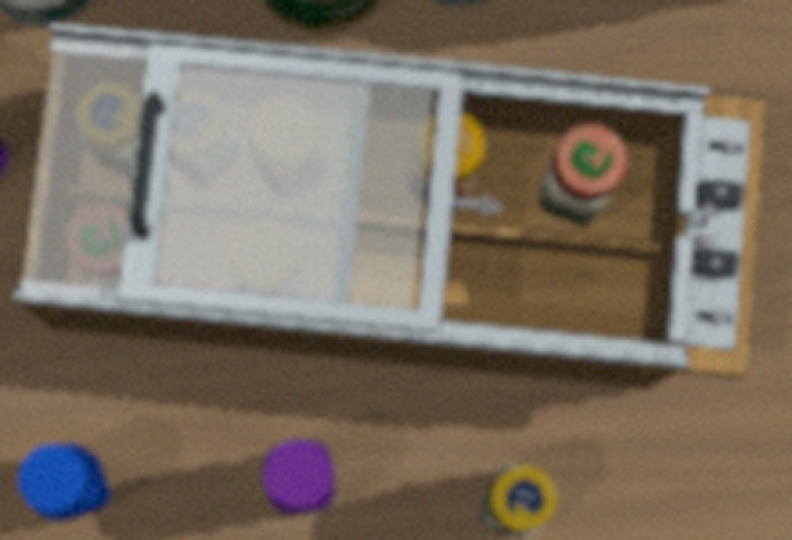

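Run:
```python
from h import *
c=load('top0')
P=lambda x,y,z: onz(c,160+(x+.5)/3.6-.5,95+(y+.5)/3.6-.5,z)[:2].round(1)
fl,fr,bl,br=P(17,298,132),P(688,362,132),P(52,28,132),P(707,90,132)
print('fl fr bl br',fl,fr,bl,br)
print('front len',np.linalg.norm(fl-fr),np.linalg.norm(bl-br),'w',np.linalg.norm(fl-bl),np.linalg.norm(fr-br))
for a,b in((fl,fr),(bl,br)):
    d=a-b; print('y axis dir ang (deg from +y)',np.degrees(np.arctan2(-d[0],d[1])))
print('handle',P(155,103,158.5),P(140,233,158.5))
print('door right edge',P(465,75,130),P(441,325,130))
print('jamb left edge',P(690,100,129),P(670,345,129))
print('ledge',P(765,98,50),P(745,372,50))
print('jar_c',P(591,160,107),'jar_b cap',P(462,145,110))
print('strip',P(455,230,50),P(660,248,50))
```

```text
fl fr bl br [552.8 286.6] [ 510.2 -128.3] [726.5 268.3] [ 683.3 -146.8]
front len 417.08125107705337 417.34188622758677 w 174.66132943499548 174.08578345172242
y axis dir ang (deg from +y) -5.862320798999998
y axis dir ang (deg from +y) -5.941458006470332
handle [669.1 199. ] [587.9 207.2]
door right edge [693.9   6.4] [534.4  23.9]
jamb left edge [ 677.6 -136.3] [ 521.2 -118. ]
ledge [ 701.1 -205.1] [ 512.9 -183.4]
jar_c [644.  -75.4] jar_b cap [653.4   7.6]
strip [610.    8.9] [ 597.1 -128.9]
```

>>> arm_command --plan '[{"twist":0.89},{"twist":0.89},{"twist":0.89},{"twist":0.89},{"twist":0.89},{"twist":0.89},{"twist":0.89},{"dx":0.2,"dy":-0.9},{"dx":0.2,"dy":-0.9},{"dx":0.2,"dy":-0.9}]' --jaw 78

```text
schema error: expected keys dx, dy, dz, twist
```

>>> arm_command --plan '[{"dx":0.2,"dy":-0.9},{"dx":0.2,"dy":-0.9},{"dx":0.2,"dy":-0.9},{"dx":0.2,"dy":-0.9},{"dx":0.2,"dy":-0.9},{"dx":0.2,"dy":-0.9},{"dx":0.2,"dy":-0.9},{"dx":0.2,"dy":-0.9},{"dx":0.2,"dy":-0.9},{"dx":0.2,"dy":-0.9}]'

```text
schema error: expected keys dx, dy, dz, twist
```

>>> arm_command --plan '[{"dx":0.2,"dy":-0.9},{"dx":0.2,"dy":-0.9},{"dx":0.2,"dy":-0.9},{"dx":0.2,"dy":-0.9},{"dx":0.2,"dy":-0.9},{"dx":0.2,"dy":-0.9},{"dx":0.2,"dy":-0.9},{"dx":0.2,"dy":-0.9},{"dy":-0.5},{}]'

```text
schema error: expected keys dx, dy, dz, twist
```

All keys are required.

>>> arm_command --plan '[{"dx":0,"dy":0,"dz":0,"twist":0.89},{"dx":0,"dy":0,"dz":0,"twist":0.89},{"dx":0,"dy":0,"dz":0,"twist":0.89},{"dx":0,"dy":0,"dz":0,"twist":0.89},{"dx":0,"dy":0,"dz":0,"twist":0.89},{"dx":0,"dy":0,"dz":0,"twist":0.89},{"dx":0,"dy":0,"dz":0,"twist":0.89},{"dx":0.2,"dy":-0.9,"dz":0,"twist":0},{"dx":0.2,"dy":-0.9,"dz":0,"twist":0},{"dx":0.2,"dy":-0.9,"dz":0,"twist":0}]' --jaw 78

```text
t: 0.98
ee_pos: [278.2, -475.9, 231.9]
tcp_rot: [-0.001, 0.999, -0.051, -0.0]
ft_force: [-0.4, 0.6, 0.1]
grip_width: 72.6
```

>>> arm_command --plan '[{"dx":0.2,"dy":-0.9,"dz":0,"twist":0},{"dx":0.2,"dy":-0.9,"dz":0,"twist":0},{"dx":0.2,"dy":-0.9,"dz":0,"twist":0},{"dx":0.2,"dy":-0.9,"dz":0,"twist":0},{"dx":0.2,"dy":-0.9,"dz":0,"twist":0},{"dx":0.2,"dy":-0.9,"dz":0,"twist":0},{"dx":0.2,"dy":-0.9,"dz":0,"twist":0},{"dx":0.2,"dy":-0.9,"dz":0,"twist":0},{"dx":0.2,"dy":-0.9,"dz":0,"twist":0},{"dx":0.2,"dy":-0.9,"dz":0,"twist":0}]'

```text
t: 1.82
ee_pos: [351.0, -256.8, 232.4]
tcp_rot: [-0.0, 0.999, -0.051, -0.0]
ft_force: [0.6, 0.7, -0.6]
grip_width: 72.5
```

>>> arm_command --plan '[{"dx":0.2,"dy":-0.9,"dz":0,"twist":0},{"dx":0.2,"dy":-0.9,"dz":0,"twist":0},{"dx":0.2,"dy":-0.9,"dz":0,"twist":0},{"dx":0.2,"dy":-0.9,"dz":0,"twist":0},{"dx":0.2,"dy":-0.9,"dz":0,"twist":0},{"dx":0.2,"dy":-0.9,"dz":0,"twist":0},{"dx":0.2,"dy":-0.9,"dz":0,"twist":0},{"dx":0.2,"dy":-0.9,"dz":0,"twist":0},{"dx":0.2,"dy":-0.9,"dz":0,"twist":0},{"dx":0,"dy":0,"dz":0,"twist":0}]'

```text
t: 2.65
ee_pos: [416.9, -58.1, 232.4]
tcp_rot: [-0.001, 0.999, -0.05, 0.0]
ft_force: [-0.1, 0.4, -0.1]
grip_width: 72.4
```

```bash
cat >> h.py <<'E'
EX=np.array([.9947,-.1028]);EY=np.array([.1028,.9947]);C0=np.array([618.2,70.])
def ch(p): d=np.array(p)[:2]-C0; return np.array([d@EX,d@EY]).round(1)
def togo(target):
    s=sense(); q=s['tcp_rot']; r=R.from_quat([q[1],q[2],q[3],q[0]])
    d=r.inv().apply(np.array(target)-s['ee_pos']); x=r.apply([1,0,0])
    print('t',s['t'],'pos',s['ee_pos'].round(1),'heading',np.degrees(np.arctan2(x[1],x[0])).round(2),'w',s['grip_width'],'F',s['ft_force'].round(1),'units',(d/25).round(3))
E
python3 - <<'E'
from h import *
togo([428.4,-28.6,79])
c=shot('wrist','w1')
hsv=cv2.cvtColor(c['frame'],cv2.COLOR_RGB2HSV)
m=cv2.inRange(hsv,(20,120,90),(32,255,255)); 
n,l,st,ce=cv2.connectedComponentsWithStats(m)
for i in range(1,n):
    if st[i,4]>100:
        x,y,w,h,_=st[i]; print(st[i],ce[i], onz(c,x+w/2-.5,y+h/2-.5,96),'diam',onz(c,x+w,y+h/2,96)-onz(c,x,y+h/2,96))
E
```

```text
t 2.65 pos [416.9 -58.1 232.4] heading -5.68 w 72.36319252418107 F [-0.1  0.4 -0.1] units [ 0.342 -1.211  6.14 ]
[344  42  33  20 320] [358.915625  51.028125] [ 516.51898643 -149.89345492   96.        ] diam [ -2.62259047 -25.69201909   0.        ]
[ 196  148   49   50 1417] [221.02399435 172.25758645] [431.0292136  -28.26776089  96.        ] diam [ -4.11552502 -42.14791258   0.        ]
[  71  279   36   70 1183] [ 84.91715976 313.98816568] [304.88026397 115.80347991  96.        ] diam [ -3.56487482 -34.43199191   0.        ]
[421 280  20  68 382] [433.80628272 317.05759162] [ 272.9402982  -213.49946634   96.        ] diam [ -1.72370392 -19.0658455    0.        ]
[ 373  364  139   20 1652] [447.0405569  374.70520581] [ 201.47219332 -227.2263651    96.        ] diam [ -11.92989489 -139.24432926    0.        ]
[ 173  371  199   13 2198] [270.6810737  376.52820746] [212.77841424 -54.67760952  96.        ] diam [ -19.4522095 -203.2059919    0.       ]
```

View pics/w1.png

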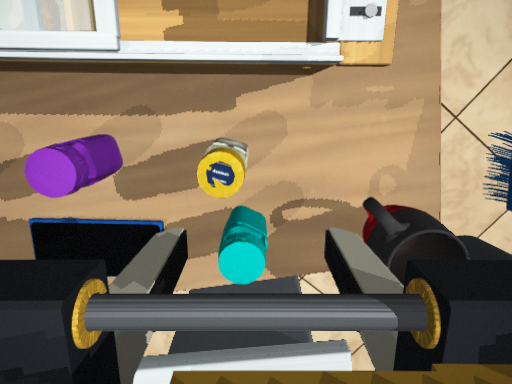

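The wrist view shows the jar's cap at (221,172), clear of the teal bottle (247,248) and the purple one (65,170). Both views agree to about 2 mm.

>>> arm_command --plan '[{"dx":0.19,"dy":-0.61,"dz":0,"twist":0},{"dx":0.2,"dy":-0.61,"dz":0,"twist":0},{"dx":0,"dy":0,"dz":0.8,"twist":0},{"dx":0,"dy":0,"dz":0.8,"twist":0},{"dx":0,"dy":0,"dz":0.8,"twist":0},{"dx":0,"dy":0,"dz":0.8,"twist":0},{"dx":0,"dy":0,"dz":0.8,"twist":0},{"dx":0,"dy":0,"dz":0.8,"twist":0},{"dx":0,"dy":0,"dz":0.7,"twist":0},{"dx":0,"dy":0,"dz":0.5,"twist":0}]'

```text
t: 3.53
ee_pos: [427.8, -32.5, 80.6]
tcp_rot: [0.0, 0.999, -0.051, -0.001]
ft_force: [-0.6, -0.3, 0.5]
grip_width: 72.6
```

>>> arm_command --plan '[{"dx":0,"dy":0,"dz":0.1,"twist":0},{"dx":0,"dy":0,"dz":0,"twist":0}]'

```text
t: 3.7
ee_pos: [428.0, -32.3, 79.2]
tcp_rot: [-0.0, 0.999, -0.051, -0.001]
ft_force: [-0.4, -0.3, -0.3]
grip_width: 72.6
```

>>> arm_command --plan '[{"dx":0,"dy":0,"dz":0,"twist":0},{"dx":0,"dy":0,"dz":0,"twist":0},{"dx":0,"dy":0,"dz":0,"twist":0},{"dx":0,"dy":0,"dz":0,"twist":0},{"dx":0,"dy":0,"dz":0,"twist":0},{"dx":0,"dy":0,"dz":0,"twist":0},{"dx":0,"dy":0,"dz":0,"twist":0}]' --jaw 0

```text
t: 4.28
ee_pos: [429.6, -31.9, 80.7]
tcp_rot: [0.0, 0.999, -0.051, 0.001]
ft_force: [-0.6, -0.2, 3.4]
grip_width: 42.4
```

>>> arm_command --plan '[{"dx":0,"dy":0,"dz":-0.4,"twist":0},{"dx":0,"dy":0,"dz":-0.8,"twist":0},{"dx":0,"dy":0,"dz":-0.8,"twist":0},{"dx":0,"dy":0,"dz":-0.8,"twist":0},{"dx":0,"dy":0,"dz":-0.8,"twist":0},{"dx":0,"dy":0,"dz":-0.8,"twist":0},{"dx":0,"dy":0,"dz":-0.8,"twist":0},{"dx":0,"dy":0,"dz":-0.8,"twist":0},{"dx":0,"dy":0,"dz":-0.6,"twist":0},{"dx":0,"dy":0,"dz":0,"twist":0}]'

```text
t: 5.12
ee_pos: [430.6, -32.0, 249.3]
tcp_rot: [0.0, 0.999, -0.051, 0.003]
ft_force: [-0.5, -0.1, -0.7]
grip_width: 42.5
```

>>> arm_command --plan '[{"dx":0.5,"dy":0,"dz":0,"twist":0},{"dx":0.7,"dy":0,"dz":0,"twist":0},{"dx":0.7,"dy":0.1,"dz":0,"twist":0},{"dx":0.7,"dy":0.1,"dz":0,"twist":0},{"dx":0.7,"dy":0,"dz":0,"twist":0},{"dx":0.7,"dy":0,"dz":0,"twist":0},{"dx":0.7,"dy":0,"dz":0,"twist":0},{"dx":0.5,"dy":0,"dz":0,"twist":0},{"dx":0.2,"dy":0,"dz":0,"twist":0},{"dx":0,"dy":0,"dz":0,"twist":0}]'

```text
t: 5.95
ee_pos: [562.9, -50.4, 243.8]
tcp_rot: [-0.0, 0.999, -0.051, -0.001]
ft_force: [-0.1, -0.2, -0.9]
grip_width: 42.6
```

Run:
```python
from h import *
togo([563.8,-52,89]); print(ch(sense()['ee_pos']))
a=shot('wrist','w2')['frame']; b=shot('top','t2')['frame'];s=shot('scene','s2')['frame']
t=cv2.resize(b[90:210,220:380],(512,384),interpolation=cv2.INTER_CUBIC)
s=cv2.resize(s[150:300,150:350],(512,384),interpolation=cv2.INTER_CUBIC)
im=np.vstack([cv2.resize(a,(400,300)),cv2.resize(t,(400,300))]); im2=np.vstack([cv2.resize(s,(400,300)),np.zeros((300,400,3),np.uint8)])
cv2.imwrite('pics/m2.png',np.hstack([im,im2])[:,:,::-1])
```

```text
t 5.95 pos [562.9 -50.4 243.8] heading -5.83 w 42.584607141011986 F [-0.1 -0.2 -0.9] units [0.056 0.059 6.193]
[ -42.7 -125.5]
```

View pics/m2.png

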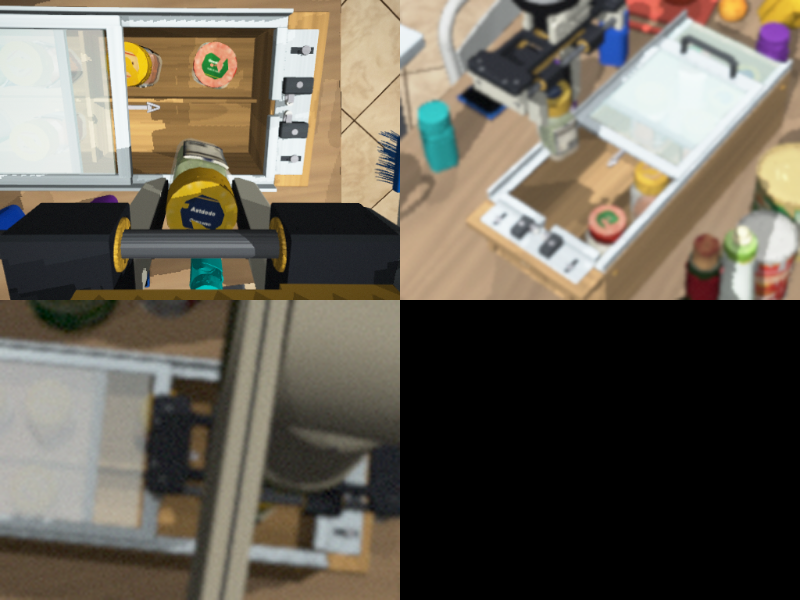

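Run:
```python
from h import *
c=load('w2')
P=lambda x,y,z: ch(onz(c,x*1.28,y*1.28,z))
print('strip',P(150,100,50),P(240,100,50))
print('front track',P(140,176,132),P(140,188,132))
print('door edge R',P(129,60,130),P(131,170,130))
print('jamb L',P(270,60,129),P(268,175,129))
print('back track',P(200,10,132))
print('jar_c',P(215,64,107),'jar_b',P(141,65,110))
```

```text
strip [  1.  -61.7] [   1.3 -176.8]
front track [-71.  -62.4] [-84.7 -61.6]
door edge R [ 45.1 -58.4] [-65.  -52.8]
jamb L [  45.5 -191.8] [ -70.7 -198.3]
back track [  87.4 -125.3]
jar_c [  42.7 -140.9] jar_b [ 41.4 -65.3]
```

>>> arm_command --plan '[{"dx":0.05,"dy":0.05,"dz":0.4,"twist":0},{"dx":0,"dy":0,"dz":0.7,"twist":0},{"dx":0,"dy":0,"dz":0.7,"twist":0},{"dx":0,"dy":0,"dz":0.7,"twist":0},{"dx":0,"dy":0,"dz":0.7,"twist":0},{"dx":0,"dy":0,"dz":0.7,"twist":0},{"dx":0,"dy":0,"dz":0.7,"twist":0},{"dx":0,"dy":0,"dz":0.6,"twist":0},{"dx":0,"dy":0,"dz":0.4,"twist":0},{"dx":0,"dy":0,"dz":0,"twist":0}]'

```text
t: 6.93
ee_pos: [561.7, -51.5, 102.0]
tcp_rot: [-0.0, 0.999, -0.051, -0.002]
ft_force: [0.4, 0.3, -1.0]
grip_width: 42.3
```

>>> arm_command --plan '[{"dx":0,"dy":0,"dz":0.1,"twist":0},{"dx":0,"dy":0,"dz":0,"twist":0},{"dx":0,"dy":0,"dz":0,"twist":0}]'

```text
t: 7.18
ee_pos: [564.7, -52.0, 103.8]
tcp_rot: [0.0, 0.999, -0.051, 0.001]
ft_force: [0.6, 0.1, -0.8]
grip_width: 42.4
```

>>> arm_command --plan '[{"dx":0,"dy":0,"dz":0.1,"twist":0},{"dx":0,"dy":0,"dz":0.1,"twist":0},{"dx":0,"dy":0,"dz":0.1,"twist":0},{"dx":0,"dy":0,"dz":0,"twist":0}]'

```text
t: 7.52
ee_pos: [563.7, -51.8, 94.6]
tcp_rot: [-0.0, 0.999, -0.051, -0.0]
ft_force: [0.8, 0.1, -0.8]
grip_width: 42.3
```

>>> arm_command --plan '[{"dx":0,"dy":0,"dz":0.05,"twist":0},{"dx":0,"dy":0,"dz":0,"twist":0}]'

```text
t: 7.68
ee_pos: [563.9, -51.8, 93.6]
tcp_rot: [-0.0, 0.999, -0.051, -0.0]
ft_force: [-0.2, 0.1, -1.3]
grip_width: 42.2
```

>>> arm_command --plan '[{"dx":0,"dy":0,"dz":0.05,"twist":0},{"dx":0,"dy":0,"dz":0,"twist":0}]'

```text
t: 7.85
ee_pos: [564.0, -51.9, 92.5]
tcp_rot: [-0.0, 0.999, -0.051, -0.0]
ft_force: [-0.4, -0.6, -0.7]
grip_width: 42.7
```

>>> arm_command --plan '[{"dx":0,"dy":0,"dz":0.05,"twist":0},{"dx":0,"dy":0,"dz":0,"twist":0}]'

```text
t: 8.02
ee_pos: [563.9, -51.9, 91.2]
tcp_rot: [-0.0, 0.999, -0.051, -0.0]
ft_force: [-0.8, 0.2, -1.0]
grip_width: 42.3
```

>>> arm_command --plan '[{"dx":0,"dy":0,"dz":0.04,"twist":0},{"dx":0,"dy":0,"dz":0,"twist":0}]'

```text
t: 8.18
ee_pos: [564.4, -51.9, 90.8]
tcp_rot: [0.0, 0.999, -0.051, 0.0]
ft_force: [-0.9, -0.2, 2.1]
grip_width: 42.6
```

>>> arm_command --plan '[{"dx":0,"dy":0,"dz":0.03,"twist":0},{"dx":0,"dy":0,"dz":0,"twist":0}]'

```text
t: 8.35
ee_pos: [564.7, -51.9, 90.7]
tcp_rot: [0.0, 0.999, -0.051, 0.001]
ft_force: [-1.3, 1.2, 5.5]
grip_width: 42.7
```

>>> arm_command --plan '[{"dx":0,"dy":0,"dz":0,"twist":0},{"dx":0,"dy":0,"dz":0,"twist":0},{"dx":0,"dy":0,"dz":0,"twist":0},{"dx":0,"dy":0,"dz":0,"twist":0},{"dx":0,"dy":0,"dz":-0.2,"twist":0},{"dx":0,"dy":0,"dz":-0.4,"twist":0},{"dx":0,"dy":0,"dz":-0.4,"twist":0},{"dx":0,"dy":0,"dz":-0.8,"twist":0},{"dx":0,"dy":0,"dz":-0.9,"twist":0},{"dx":0,"dy":0,"dz":-0.9,"twist":0}]' --jaw 70

```text
t: 9.18
ee_pos: [564.1, -51.9, 181.7]
tcp_rot: [0.0, 0.999, -0.051, 0.0]
ft_force: [1.1, -1.1, -0.1]
grip_width: 65.2
```

>>> arm_command --plan '[{"dx":0,"dy":0,"dz":-0.9,"twist":0},{"dx":0,"dy":0,"dz":-0.9,"twist":0},{"dx":0,"dy":0,"dz":-0.8,"twist":0},{"dx":0,"dy":0,"dz":-0.4,"twist":0},{"dx":0,"dy":0,"dz":0,"twist":0},{"dx":0,"dy":0,"dz":0,"twist":0}]'

```text
t: 9.68
ee_pos: [564.4, -51.9, 255.2]
tcp_rot: [0.0, 0.999, -0.051, 0.001]
ft_force: [0.5, 0.6, -0.8]
grip_width: 65.4
```

Run:
```python
from h import *
togo([0,0,0])
c=shot('wrist','w3'); s=shot('scene','s3')['frame']
s=cv2.resize(s[150:300,150:350],(400,300),interpolation=cv2.INTER_CUBIC)
cv2.imwrite('pics/m3.png',np.hstack([cv2.resize(c['frame'],(400,300)),s])[:,:,::-1])
```

```text
t 9.6833 pos [564.4 -51.9 255.2] heading -5.84 w 65.40008861060606 F [ 0.5  0.6 -0.8] units [-22.683   0.229  10.175]
```

View pics/m3.png

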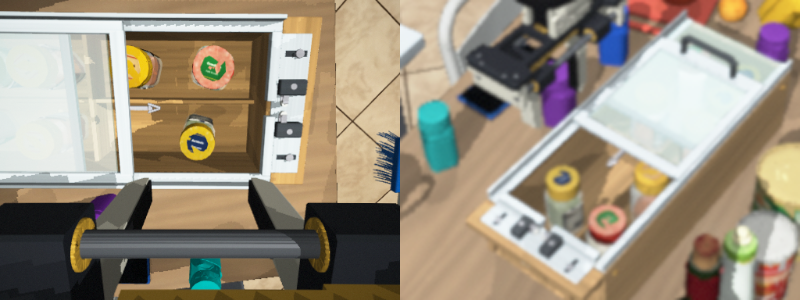

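The jar is standing upright at wrist px (197,140) in the front bay and the others are untouched. Next the handle: shut the jaws and go to its left, up high.

>>> arm_command --plan '[{"dx":0.13,"dy":-0.7,"dz":0,"twist":0},{"dx":0.13,"dy":-0.95,"dz":0,"twist":0},{"dx":0.13,"dy":-0.95,"dz":0,"twist":0},{"dx":0.13,"dy":-0.95,"dz":0,"twist":0},{"dx":0.13,"dy":-0.95,"dz":0,"twist":0},{"dx":0.13,"dy":-0.95,"dz":0,"twist":0},{"dx":0.13,"dy":-0.95,"dz":0,"twist":0},{"dx":0.13,"dy":-0.95,"dz":0,"twist":0},{"dx":0.13,"dy":-0.95,"dz":0,"twist":0},{"dx":0.13,"dy":-0.95,"dz":0,"twist":0}]' --jaw 0

```text
t: 10.62
ee_pos: [619.1, 175.9, 252.3]
tcp_rot: [0.0, 0.999, -0.051, -0.002]
ft_force: [0.5, -0.6, -0.1]
grip_width: 3.3
```

>>> arm_command --plan '[{"dx":0.13,"dy":-0.95,"dz":0,"twist":0},{"dx":0.1,"dy":-0.95,"dz":0,"twist":0},{"dx":0.1,"dy":-0.8,"dz":0,"twist":0},{"dx":0,"dy":-0.4,"dz":0,"twist":0},{"dx":0,"dy":0,"dz":0,"twist":0},{"dx":0,"dy":0,"dz":0,"twist":0}]'

```text
t: 11.12
ee_pos: [635.4, 250.8, 253.2]
tcp_rot: [0.001, 0.999, -0.051, -0.001]
ft_force: [0.3, 0.3, 0.5]
grip_width: 0.3
```

Run:
```python
from h import *
togo([637,252,156]); print(ch(sense()['ee_pos']))
c=shot('wrist','w4')
b=shot('top','t4')
cv2.imwrite('pics/m4.png',np.hstack([cv2.resize(c['frame'],(400,300)),cv2.resize(b['frame'][80:230,160:360],(400,300))])[:,:,::-1])
```

```text
t 11.1167 pos [635.4 250.8 253.2] heading -5.79 w 0.25195898158683244 F [0.3 0.3 0.5] units [ 0.066 -0.058  3.888]
[ -1.5 181.6]
```

View pics/m4.png

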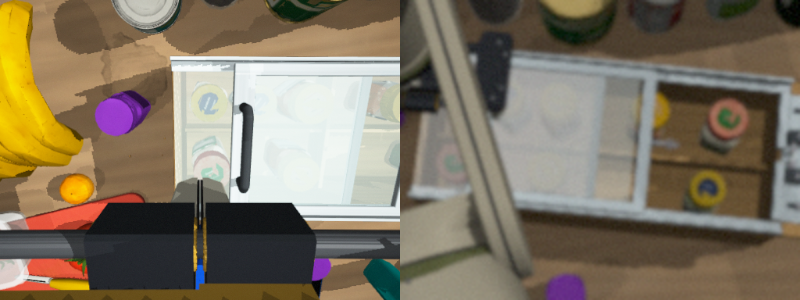

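Run:
```python
from h import *
c=load('w4')
P=lambda x,y,z: ch(onz(c,x*1.28,y*1.28,z))
print(P(246,106,158.5),P(243,188,158.5)); print(P(253,147,158.5),P(237,147,158.5)) 
print('left door edge',P(233,147,130))
```

```text
[ 45.7 139.2] [-35.7 138.2]
[  6.7 130.6] [  6.7 145.9]
left door edge [ -0.9 146. ]
```

>>> arm_command --plan '[{"dx":0,"dy":0,"dz":0.4,"twist":0},{"dx":0,"dy":0,"dz":0.8,"twist":0},{"dx":0,"dy":0,"dz":0.8,"twist":0},{"dx":0,"dy":0,"dz":0.8,"twist":0},{"dx":0,"dy":0,"dz":0.6,"twist":0},{"dx":0,"dy":0,"dz":0.35,"twist":0},{"dx":0,"dy":0,"dz":0,"twist":0},{"dx":0,"dy":0,"dz":0,"twist":0},{"dx":0,"dy":0,"dz":0,"twist":0}]'

```text
t: 11.97
ee_pos: [636.7, 251.0, 162.4]
tcp_rot: [-0.0, 0.999, -0.051, 0.001]
ft_force: [0.3, 0.0, 0.8]
grip_width: 0.4
```

>>> arm_command --plan '[{"dx":0,"dy":0.2,"dz":0.1,"twist":0},{"dx":0,"dy":0.2,"dz":0.1,"twist":0},{"dx":0,"dy":0.1,"dz":0,"twist":0},{"dx":0,"dy":0.1,"dz":0,"twist":0},{"dx":0,"dy":0.05,"dz":0,"twist":0},{"dx":0,"dy":0.05,"dz":0,"twist":0},{"dx":0,"dy":0.05,"dz":0,"twist":0}]'

```text
t: 12.55
ee_pos: [634.1, 232.4, 156.1]
tcp_rot: [-0.0, 0.999, -0.051, 0.0]
ft_force: [-0.1, -0.7, -0.2]
grip_width: 0.5
```

>>> arm_command --plan '[{"dx":0,"dy":0.06,"dz":0,"twist":0},{"dx":0,"dy":0.06,"dz":0,"twist":0},{"dx":0,"dy":0.06,"dz":0,"twist":0}]'

```text
t: 12.8
ee_pos: [633.6, 227.9, 155.9]
tcp_rot: [-0.0, 0.999, -0.051, 0.0]
ft_force: [-1.2, -0.5, 0.2]
grip_width: 0.8
```

>>> arm_command --plan '[{"dx":0,"dy":0.06,"dz":0,"twist":0},{"dx":0,"dy":0.06,"dz":0,"twist":0},{"dx":0,"dy":0.06,"dz":0,"twist":0}]'

```text
t: 13.05
ee_pos: [633.2, 224.1, 155.9]
tcp_rot: [-0.001, 0.999, -0.051, 0.0]
ft_force: [0.1, 4.6, -0.8]
grip_width: 0.5
```

>>> arm_command --plan '[{"dx":0,"dy":0.1,"dz":0,"twist":0},{"dx":0,"dy":0.15,"dz":0,"twist":0},{"dx":0,"dy":0.2,"dz":0,"twist":0},{"dx":0,"dy":0.2,"dz":0,"twist":0},{"dx":0,"dy":0.2,"dz":0,"twist":0},{"dx":0,"dy":0.2,"dz":0,"twist":0},{"dx":0,"dy":0.2,"dz":0,"twist":0},{"dx":0,"dy":0.2,"dz":0,"twist":0},{"dx":0,"dy":0.2,"dz":0,"twist":0},{"dx":0,"dy":0.2,"dz":0,"twist":0}]'

```text
t: 13.88
ee_pos: [628.3, 178.3, 155.9]
tcp_rot: [-0.001, 0.999, -0.051, -0.0]
ft_force: [0.2, 5.6, -0.4]
grip_width: 0.3
```

>>> arm_command --plan '[{"dx":0,"dy":0.2,"dz":0,"twist":0},{"dx":0,"dy":0.2,"dz":0,"twist":0},{"dx":0,"dy":0.2,"dz":0,"twist":0},{"dx":0,"dy":0.2,"dz":0,"twist":0},{"dx":0,"dy":0.2,"dz":0,"twist":0},{"dx":0,"dy":0.2,"dz":0,"twist":0},{"dx":0,"dy":0.15,"dz":0,"twist":0},{"dx":0,"dy":0.1,"dz":0,"twist":0},{"dx":0,"dy":0.05,"dz":0,"twist":0},{"dx":0,"dy":0.03,"dz":0,"twist":0}]'

```text
t: 14.72
ee_pos: [624.1, 139.4, 155.8]
tcp_rot: [-0.0, 0.999, -0.051, -0.0]
ft_force: [-1.3, 3.6, 0.5]
grip_width: 0.4
```

Run:
```python
from h import *
p=sense()['ee_pos'];print(sense()['t'],p,ch(p),sense()['ft_force'])
c=shot('wrist','w5')
b=shot('top','t5');s=shot('scene','s5')
cv2.imwrite('pics/m5.png',np.vstack([np.hstack([cv2.resize(c['frame'],(400,300)),cv2.resize(b['frame'][80:230,180:380],(400,300),interpolation=2)]),np.hstack([cv2.resize(s['frame'][150:300,150:350],(400,300),interpolation=2)]*2)])[:,:,::-1])
```

```text
14.7167 [624.12419599 139.44215784 155.770976  ] [-1.2 69.7] [-1.33968068  3.55549961  0.52385449]
```

View pics/m5.png

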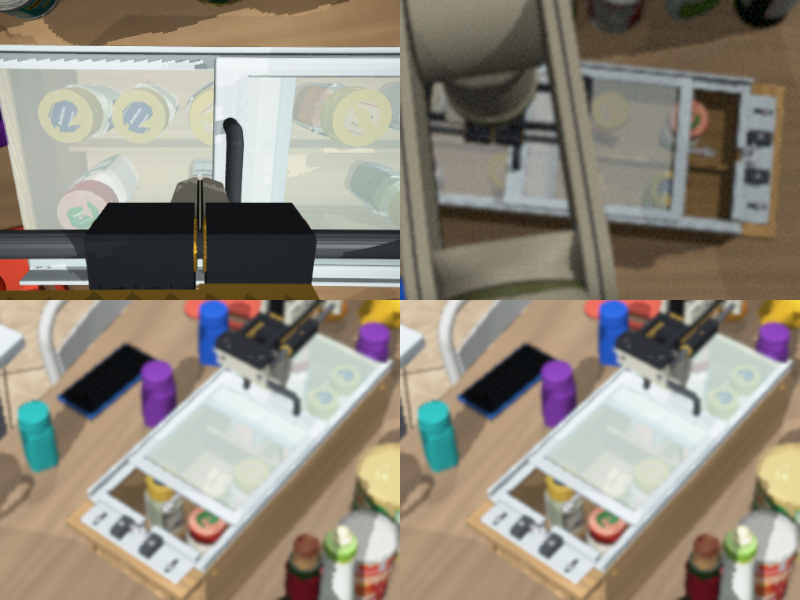

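The door is sliding and about 58 mm is still open. The jars are standing. One moderate call, then slow.

>>> arm_command --plan '[{"dx":0,"dy":0.07,"dz":0,"twist":0},{"dx":0,"dy":0.07,"dz":0,"twist":0},{"dx":0,"dy":0.07,"dz":0,"twist":0},{"dx":0,"dy":0.07,"dz":0,"twist":0},{"dx":0,"dy":0.07,"dz":0,"twist":0},{"dx":0,"dy":0.07,"dz":0,"twist":0},{"dx":0,"dy":0.05,"dz":0,"twist":0},{"dx":0,"dy":0.04,"dz":0,"twist":0},{"dx":0,"dy":0.03,"dz":0,"twist":0},{"dx":0,"dy":0.03,"dz":0,"twist":0}]'

```text
t: 15.7
ee_pos: [623.0, 125.1, 155.8]
tcp_rot: [0.0, 0.999, -0.051, -0.0]
ft_force: [-1.9, 4.4, 0.2]
grip_width: 0.2
```

>>> arm_command --plan '[{"dx":0,"dy":0.03,"dz":0,"twist":0},{"dx":0,"dy":0.03,"dz":0,"twist":0},{"dx":0,"dy":0.03,"dz":0,"twist":0},{"dx":0,"dy":0.03,"dz":0,"twist":0},{"dx":0,"dy":0.03,"dz":0,"twist":0},{"dx":0,"dy":0.03,"dz":0,"twist":0},{"dx":0,"dy":0.03,"dz":0,"twist":0},{"dx":0,"dy":0.03,"dz":0,"twist":0},{"dx":0,"dy":0.03,"dz":0,"twist":0},{"dx":0,"dy":0.03,"dz":0,"twist":0}]'

```text
t: 16.53
ee_pos: [622.3, 117.8, 155.8]
tcp_rot: [0.0, 0.999, -0.051, -0.0]
ft_force: [-2.4, 4.4, -1.0]
grip_width: 0.5
```

>>> arm_command --plan '[{"dx":0,"dy":0.03,"dz":0,"twist":0},{"dx":0,"dy":0.03,"dz":0,"twist":0},{"dx":0,"dy":0.03,"dz":0,"twist":0},{"dx":0,"dy":0.03,"dz":0,"twist":0},{"dx":0,"dy":0.03,"dz":0,"twist":0},{"dx":0,"dy":0.03,"dz":0,"twist":0},{"dx":0,"dy":0.03,"dz":0,"twist":0},{"dx":0,"dy":0.03,"dz":0,"twist":0}]'

```text
t: 17.2
ee_pos: [621.7, 111.7, 155.9]
tcp_rot: [0.0, 0.999, -0.051, -0.0]
ft_force: [-1.8, 3.7, -0.6]
grip_width: 0.3
```

>>> arm_command --plan '[{"dx":0,"dy":0.03,"dz":0,"twist":0},{"dx":0,"dy":0.03,"dz":0,"twist":0},{"dx":0,"dy":0.03,"dz":0,"twist":0},{"dx":0,"dy":0.03,"dz":0,"twist":0},{"dx":0,"dy":0.03,"dz":0,"twist":0},{"dx":0,"dy":0.03,"dz":0,"twist":0},{"dx":0,"dy":0.03,"dz":0,"twist":0},{"dx":0,"dy":0.03,"dz":0,"twist":0},{"dx":0,"dy":0.03,"dz":0,"twist":0},{"dx":0,"dy":0.03,"dz":0,"twist":0}]'

```text
t: 18.03
ee_pos: [621.0, 104.3, 155.9]
tcp_rot: [-0.0, 0.999, -0.051, 0.0]
ft_force: [-3.0, 3.6, -1.2]
grip_width: 0.5
```

>>> arm_command --plan '[{"dx":0,"dy":0.03,"dz":0,"twist":0},{"dx":0,"dy":0.03,"dz":0,"twist":0},{"dx":0,"dy":0.03,"dz":0,"twist":0},{"dx":0,"dy":0.03,"dz":0,"twist":0},{"dx":0,"dy":0.03,"dz":0,"twist":0},{"dx":0,"dy":0.03,"dz":0,"twist":0},{"dx":0,"dy":0.03,"dz":0,"twist":0}]'

```text
t: 18.62
ee_pos: [620.4, 99.1, 155.9]
tcp_rot: [0.0, 0.999, -0.051, -0.0]
ft_force: [-2.3, 4.3, -0.5]
grip_width: 0.8
```

>>> arm_command --plan '[{"dx":0,"dy":0.02,"dz":0,"twist":0},{"dx":0,"dy":0.02,"dz":0,"twist":0},{"dx":0,"dy":0.02,"dz":0,"twist":0},{"dx":0,"dy":0.02,"dz":0,"twist":0},{"dx":0,"dy":0.02,"dz":0,"twist":0}]'

```text
t: 19.03
ee_pos: [620.2, 96.7, 155.9]
tcp_rot: [-0.0, 0.999, -0.051, 0.0]
ft_force: [-1.6, 3.4, -0.7]
grip_width: 0.4
```

>>> arm_command --plan '[{"dx":0,"dy":0.02,"dz":0,"twist":0},{"dx":0,"dy":0.02,"dz":0,"twist":0},{"dx":0,"dy":0.02,"dz":0,"twist":0},{"dx":0,"dy":0.02,"dz":0,"twist":0},{"dx":0,"dy":0.02,"dz":0,"twist":0}]'

```text
t: 19.45
ee_pos: [619.9, 94.2, 155.9]
tcp_rot: [-0.0, 0.999, -0.051, -0.0]
ft_force: [-1.5, 3.8, -1.4]
grip_width: 0.6
```

>>> arm_command --plan '[{"dx":0,"dy":0.02,"dz":0,"twist":0},{"dx":0,"dy":0.02,"dz":0,"twist":0},{"dx":0,"dy":0.02,"dz":0,"twist":0},{"dx":0,"dy":0.02,"dz":0,"twist":0},{"dx":0,"dy":0.02,"dz":0,"twist":0}]'

```text
t: 19.87
ee_pos: [619.7, 92.3, 155.9]
tcp_rot: [-0.001, 0.999, -0.051, 0.0]
ft_force: [-0.9, 7.3, -0.9]
grip_width: 0.4
```

>>> arm_command --plan '[{"dx":0,"dy":0.02,"dz":0,"twist":0},{"dx":0,"dy":0.02,"dz":0,"twist":0},{"dx":0,"dy":0.02,"dz":0,"twist":0},{"dx":0,"dy":0.02,"dz":0,"twist":0}]'

```text
t: 20.2
ee_pos: [619.6, 90.7, 155.9]
tcp_rot: [-0.001, 0.999, -0.051, 0.0]
ft_force: [-0.8, 9.0, -2.0]
grip_width: 0.4
```

>>> arm_command --plan '[{"dx":0,"dy":0.02,"dz":0,"twist":0},{"dx":0,"dy":0.02,"dz":0,"twist":0},{"dx":0,"dy":0.02,"dz":0,"twist":0},{"dx":0,"dy":0.02,"dz":0,"twist":0}]'

```text
t: 20.53
ee_pos: [619.4, 89.0, 156.0]
tcp_rot: [-0.001, 0.999, -0.051, 0.0]
ft_force: [-1.3, 10.2, -1.7]
grip_width: 0.6
```

>>> arm_command --plan '[{"dx":0,"dy":0.02,"dz":0,"twist":0},{"dx":0,"dy":0.02,"dz":0,"twist":0},{"dx":0,"dy":0.02,"dz":0,"twist":0}]'

```text
t: 20.78
ee_pos: [619.2, 87.8, 155.9]
tcp_rot: [-0.001, 0.999, -0.051, 0.0]
ft_force: [-1.4, 10.8, -1.3]
grip_width: 0.7
```

>>> arm_command --plan '[{"dx":0,"dy":0.02,"dz":0,"twist":0},{"dx":0,"dy":0.02,"dz":0,"twist":0},{"dx":0,"dy":0.02,"dz":0,"twist":0}]'

```text
t: 21.03
ee_pos: [619.1, 86.5, 156.0]
tcp_rot: [-0.001, 0.999, -0.05, 0.0]
ft_force: [-0.7, 11.4, -1.6]
grip_width: 0.5
```

>>> arm_command --plan '[{"dx":0,"dy":0.02,"dz":0,"twist":0},{"dx":0,"dy":0.02,"dz":0,"twist":0}]'

```text
t: 21.2
ee_pos: [618.9, 85.1, 156.0]
tcp_rot: [-0.001, 0.999, -0.051, 0.0]
ft_force: [-1.3, 6.7, -1.3]
grip_width: 0.7
```

>>> arm_command --plan '[{"dx":0,"dy":0.02,"dz":0,"twist":0},{"dx":0,"dy":0.02,"dz":0,"twist":0}]'

```text
t: 21.37
ee_pos: [618.8, 84.1, 155.9]
tcp_rot: [-0.001, 0.999, -0.051, 0.0]
ft_force: [-0.6, 11.8, -1.8]
grip_width: 0.6
```

>>> arm_command --plan '[{"dx":0,"dy":0.02,"dz":0,"twist":0},{"dx":0,"dy":0.02,"dz":0,"twist":0}]'

```text
t: 21.53
ee_pos: [618.8, 84.1, 156.0]
tcp_rot: [-0.002, 0.999, -0.05, 0.0]
ft_force: [0.4, 14.9, -2.4]
grip_width: 0.6
```

The force dropped at the snap and then rose to 15 N without motion, so the door has met the frame. I'll stop pushing and back off.

>>> arm_command --plan '[{"dx":0,"dy":0,"dz":0,"twist":0}]'

```text
t: 21.62
ee_pos: [618.9, 84.1, 156.0]
tcp_rot: [-0.002, 0.999, -0.05, 0.0]
ft_force: [-0.4, 14.1, -1.9]
grip_width: 0.4
```

>>> arm_command --plan '[{"dx":0,"dy":-0.1,"dz":0,"twist":0},{"dx":0,"dy":-0.3,"dz":0,"twist":0},{"dx":0,"dy":-0.4,"dz":0,"twist":0},{"dx":0,"dy":-0.4,"dz":-0.3,"twist":0},{"dx":0,"dy":0,"dz":-0.8,"twist":0},{"dx":0,"dy":0,"dz":-0.8,"twist":0},{"dx":0,"dy":0,"dz":-0.8,"twist":0},{"dx":0,"dy":0,"dz":-0.8,"twist":0},{"dx":0,"dy":0,"dz":-0.4,"twist":0},{"dx":0,"dy":0,"dz":0,"twist":0}]'

```text
t: 22.45
ee_pos: [623.4, 112.3, 257.5]
tcp_rot: [-0.0, 0.999, -0.051, 0.003]
ft_force: [0.5, -0.4, 0.4]
grip_width: 0.4
```

>>> arm_command --plan '[{"dx":-0.4,"dy":0.4,"dz":0,"twist":0},{"dx":-0.5,"dy":0.8,"dz":0,"twist":0},{"dx":-0.5,"dy":0.9,"dz":0,"twist":0},{"dx":-0.5,"dy":0.9,"dz":0,"twist":0},{"dx":-0.5,"dy":0.9,"dz":0,"twist":0},{"dx":-0.5,"dy":0.9,"dz":0,"twist":0},{"dx":-0.5,"dy":0.8,"dz":0,"twist":0},{"dx":-0.3,"dy":0.6,"dz":0,"twist":0},{"dx":0,"dy":0.2,"dz":0,"twist":0},{"dx":0,"dy":0,"dz":0,"twist":0}]'

```text
t: 23.28
ee_pos: [513.1, -39.0, 252.6]
tcp_rot: [0.0, 0.999, -0.052, -0.0]
ft_force: [0.8, 0.1, -0.0]
grip_width: 0.8
```

Run:
```python
from h import *
p=sense()['ee_pos'];print(sense()['t'],p,ch(p),sense()['ft_force'])
c=shot('wrist','w6')
b=shot('top','t6');s=shot('scene','s6')
cv2.imwrite('pics/m6.png',np.vstack([np.hstack([cv2.resize(c['frame'],(400,300)),cv2.resize(b['frame'][80:230,180:380],(400,300),interpolation=2)]),np.hstack([cv2.resize(s['frame'][180:300,170:330],(400,300),interpolation=2),cv2.resize(c['frame'][0:180,256:496],(400,300),interpolation=2)])])[:,:,::-1])
```

```text
23.2833 [513.0544276  -38.96844278 252.57112386] [ -93.4 -119.2] [ 0.75932029  0.07777758 -0.02001847]
```

View pics/m6.png

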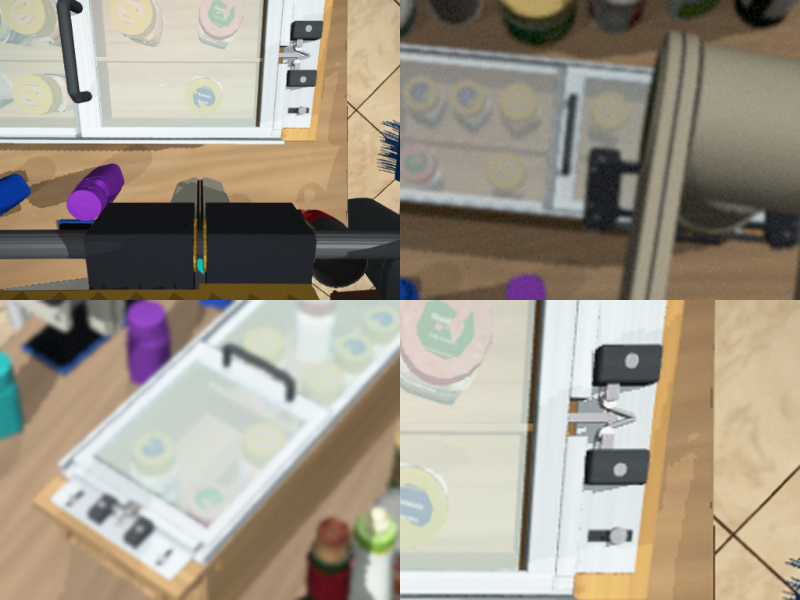

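The last picture shows the door's arrowhead past both rollers at about (610,415), the door frame against the jamb, and the jars upright under the glass. Handing in.

```bash
python3 -c "
from station import finish_job; print(finish_job())"
```

```text
the job is handed in; nothing more can be done
None
```

The stray jar now stands upright in the front bay, and the glass door is shut and held by its catch. I handed the job in at about 23 s.

- **Jar:** I gripped it by the cap and lowered it until the felt force rose to about 5 N. It went down near chest x −42 mm, y −126 mm, and the pictures after release show it upright.
- **Door:** I pushed the bar handle with the closed fingers, quickly at first. From about 45 mm short of home I kept to 9 mm/s, and to 6 mm/s through the catch. The force rose to 11.4 N, dropped to 6.7 N at the snap, then rose to about 15 N with no more movement. I stopped pushing and backed off.
- **Last checks:** The wrist picture shows the door's arrowhead past both rollers and the door frame against the jamb. The other visible jars are upright, and the arm is clear with the force near zero.

Home was judged from the stall in the force and from the picture. I did not measure the door's position to the millimetre. Position readings scattered by about 2 mm during faster moves, so I relied on the felt force for the jar's floor contact and the door.

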